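# Shut the service box and lock its quarter-turn stud

### The arm

A 6-joint arm with a two-finger parallel gripper is mounted at the origin on a cart in front of the work surface, level with it; the furniture and walls round the work are solid. World frame = base frame: x ahead of the robot, y to its left, z up, the work surface at z = 0. Lengths are in m, angles in rad, forces in N, time in s.
With the tool pointing down it reaches from about 0.3 to 0.875 m from the base axis. Payload 6.4 kg.
Tool frame: the origin (TCP) lies midway between the tips of the shut fingers; the grasp point (between the pads) lies ctrl.grip_point_offset behind it (ctrl.grip_point_offset is the distance from the TCP to the grasp point, in m); z points along the fingers, y is the direction in which the jaws open and shut (so a half turn about z gives the same grasp; the last joint's range is limited). The gripper opens to 85 mm and grips with 20 to 120 N. Pads are 22 mm wide; open, the fingers measure 114 mm over their backs; the gripper's body (76 mm by 85 mm) begins 54 mm behind the grasp point. The pads swing forward as they close: fully open they stand 13 mm farther back than shut.
Start: joints at [1.116, 0.181, 1.607, -0, 1.354, -0.206], TCP at [0.142, 0.557, 0.205] pointing down, gripper open.
Joint ranges: [-2.99, 2.99], [-0.89, 2.07], [0.3, 2.58], [-1.14, 4.28], [0, 2.63], [-3.12, 3.12]. Speed limits (rad/s): [2.57, 2.57, 3.01, 3.14, 3.14, 3.14].

### API

Orientations are given as a unit quaternion [w, x, y, z].
In Python, from bench import ctrl, viewer gives the robot as it stands.
- The arm moves only by the shell command python3 -m handwheel 'ROWS' [OPENING]. ROWS is JSON, a list of rows, each an object with "travel": the shift along the tool's x, y, z as a fraction of full scale, a list of three; "dr": the turn, a rotation vector about the tool's x, y, z as a fraction of full scale, a list of three. A call has 1 to 20 rows; each row shifts and turns the pose as measured when the row begins, along the tool's axes as they then stand; what a row does not reach is not made up. Full scale, the value 1, is 150 mm for a shift and 30 degrees for a turn. A row lasts 1/12 s, in which the tool goes at most 41.7 mm and 7.16 degrees, less where a joint would pass 70% of its speed; a pose out of reach is approached as far as the arm can. A call with a number of a shift or a turn outside -1 to 1 is refused whole. A call with a gripper value outside its range is refused whole. OPENING is the opening, from -1 (shut) to 1 (fully open), set as the call begins (- or left out, the last holds). The fingers move at their own pace and stop on an object; the grip force is fixed at half the most. Time passes only in rows, so rows that do not move let the fingers close. It gives the time, the measured TCP pose, the force and the opening at its end, in the units of the state.
- ctrl.get_obs(): the state, without advancing time (a new reading comes with each control period).
- viewer.camera(name): name is "scene" or "side" or "wrist"; returns the picture (480x640x3 uint8, red, green, blue); there is no depth.
- viewer.get_calibration(name): a dict with "camera_matrix" (3x3 intrinsics, pixels), "R" (3x3) and "t" (3): a world point X has camera coordinates R X + t. Camera axes: x right, y down, z forward; pixel columns grow to the right and rows downward; lengths in m; the calibration is good to about 2 mm. A picture is of the moment at which its call begins: read the wrist's pose just before it. get_calibration takes no time and is no camera call; for the wrist camera it gives the pose at the moment of the call.
- ctrl.hand_in(): hands the job in, once; it reports no verdict.
The state is a dict: "time_s": time; "q": joint angles; "dq": joint speeds; "joint_efforts": joint torques, N m; "eef_pos": TCP position; "eef_rot": TCP orientation; "wrist_force": force on the tool from outside, world axes, zero at the start; "torque": the same for the moment, N m; "opening": opening from 0.0 (shut) to 1.0 (fully open).
Only numpy, scipy, OpenCV 4.12 (cv2) and the standard library are available. Lean on these libraries where they do the work, as an engineer would, in place of code of your own. Each camera call takes 0.05 s, during which the arm holds its last target. There are 200 camera calls.

### The job

Shut the hinged cover of the small service box, then push the sprung wing stud on it in, turn it clockwise until it stops and let go, so that the stud stays locked and the cover is held shut. Do it by feel: push only until the stud just bottoms, do not force it or twist it before it is right in, and leave the loose parts beside the box where they are.

Things in the scene. Friction and masses are not known exactly. Their poses are not given: they have to be found in the camera images.
- service_box: Fixed grey metal box, 120 (x) x 100 (y) x 70 mm high, on the table to the robot's right. Origin: centre of its underside; z up, its -x side is the front (free edge of the cover, towards the robot), its y runs along the hinge. The hinge line lies at x = +60, z = +70 mm, along y.
- cover (a joint): Steel cover of the box (126 x 106 x 4 mm), hinged along the box's back top edge. 0 = shut, grows as the front edge swings up (rad); starts ajar. A stiff hinge keeps it where it is left; about 2 N at the front edge moves it.
- cover_tab (a point): Point on the top face of the finger tab in the middle of the cover's front edge (tab 44 mm wide, reaching 10 mm in front of this point and flat for 15 mm behind it), 130 mm from the hinge line. Press here to shut the cover. z points out of the cover's top face.
- stud: Sprung quarter-turn stud in the cover, 35 mm behind cover_tab. Origin on its axis, level with the cover's top face while out (74 mm above the box's underside when shut); z: its axis, out of the cover. Slides in along -z against a spring: 5 N to start, 0.35 N more per mm. Does not show the turn. A steel collar 34 mm across (upper face 22 mm above the origin) carries the wing.
- wing_grip (a point): Centre of the wing: an upright steel bar 34 mm long, 12 mm thick, 22 mm high (22 to 44 mm above the stud's origin) on the stud's axis, 33 mm above its origin. x runs along the bar, y across its thickness, z along the stud's axis. Take it across the thickness from above, fingertips on or just over the collar: it moves down towards the cover by up to 16 mm.
- wing (a joint): Turn of the wing (rad): 0 = unlocked, bar pointing front to back of the box; grows clockwise seen from above; 1.45 = end stop, locked. With the cover shut a cross pin in a slot stops any turn (0.15 rad of play) until the stud is right in; past 1.25 and let go, it springs up 2 mm into a notch and cannot turn back. The cover does not shut with the wing turned.
- receiver: Fixed bracket in the box under the stud, with the socket for its cross pin; origin: centre of its foot, on the stud's axis. The socket's height differs and cannot be measured: the stud bottoms on a hard pad after 4.5 to 15.5 mm of travel, and turns only in the last 1.5 mm of it. More than 25 N of stud on receiver, down or sideways, damages it (the spring does not count).
- nozzle_spare: Spare nozzle, 32 mm flange, 67 mm high, stands beside the box. Leave alone.
- ferrule: Metal ferrule, 50 mm across, 30 mm high, beside the box. Leave alone.
- seal_ring: White seal ring, 43 mm across, 8 mm high, lies beside the box. Leave alone.

How it is judged:
By the outcome, as a careful person would: the job done as asked, in the order asked, and still so for the second after the job is handed in, with the robot touching nothing.
It also fails if it takes over 72 s, if anything falls off the work surface, if the arm or the gripper's body presses on something with over 40 N, if the wrist force passes 120 N, or if a joint passes its speed limit or range.

## Working session

There is one attempt and no reset: what is moved stays moved. The work goes in short steps, Python scripts to look and compute and a shell command to move; the robot and the scene stay as the last step left them, time stands still between calls to the robot, and variables do not carry over. Pictures are saved under pics/ and viewed, about 8 in all and at most 12, crops included, and the job is handed in when it is done.

```bash
ls; mkdir -p pics
python3 - <<'E'
from bench import ctrl, viewer
import cv2,numpy as np
print(ctrl.get_obs(), ctrl.grip_point_offset)
for n in("scene","side"):
    c=viewer.get_calibration(n);print(n,c)
    cv2.imwrite(f"pics/{n}0.png",viewer.camera(n)[:,:,::-1])
E
```

```text
pics
{'time_s': 0.0, 'q': array([ 1.11569920e+00,  1.81513607e-01,  1.60802850e+00, -1.12976705e-05,
        1.35378273e+00, -2.06301920e-01]), 'dq': array([-3.42159996e-04,  3.35064885e-05,  2.10904104e-03, -1.49573514e-03,
        2.94543634e-03, -4.02589654e-04]), 'joint_efforts': array([-1.23533482e-03, -4.44865930e+01, -3.51337659e+01, -2.84312628e-04,
        8.91505071e-03, -3.04510525e-05]), 'eef_pos': array([0.14130446, 0.55674828, 0.20458971]), 'eef_rot': array([-2.76007910e-04,  1.24075754e-01,  9.92272370e-01, -8.20954567e-04]), 'wrist_force': array([-0.36989547,  0.1730058 ,  0.38026937]), 'torque': array([-0.0498717 , -0.0424544 , -0.05268308]), 'opening': 0.9993212872440261} 0.0187
scene {'camera_matrix': array([[573.24857677,   0.        , 307.98216667],
       [  0.        , 573.24857677, 231.57089427],
       [  0.        ,   0.        ,   1.        ]]), 'R': array([[ 0.59896819, -0.80076328, -0.00390866],
       [-0.45692745, -0.33776355, -0.82288097],
       [ 0.65761266,  0.4946655 , -0.56820034]]), 't': array([-0.64320941,  0.14526024,  0.8264306 ])}
side {'camera_matrix': array([[613.15484199,   0.        , 325.93327557],
       [  0.        , 613.15484199, 237.66178302],
       [  0.        ,   0.        ,   1.        ]]), 'R': array([[ 0.97399164, -0.22576709,  0.01922247],
       [-0.12821715, -0.61911287, -0.77476423],
       [ 0.18681715,  0.75214923, -0.63195798]]), 't': array([-0.55259879, -0.15666306,  1.17935043])}
```

View pics/scene0.png

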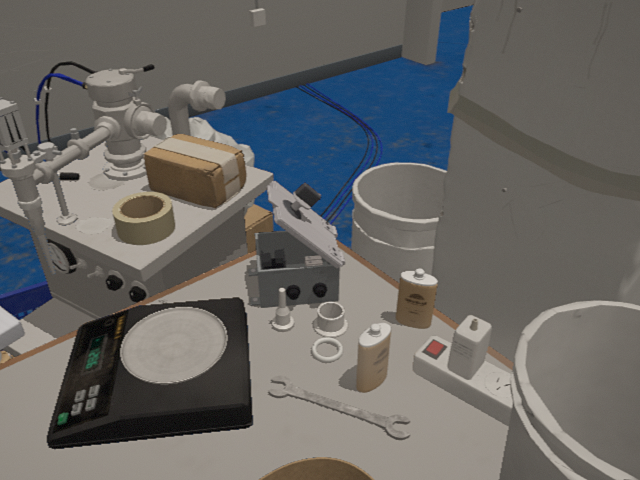

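View pics/side0.png

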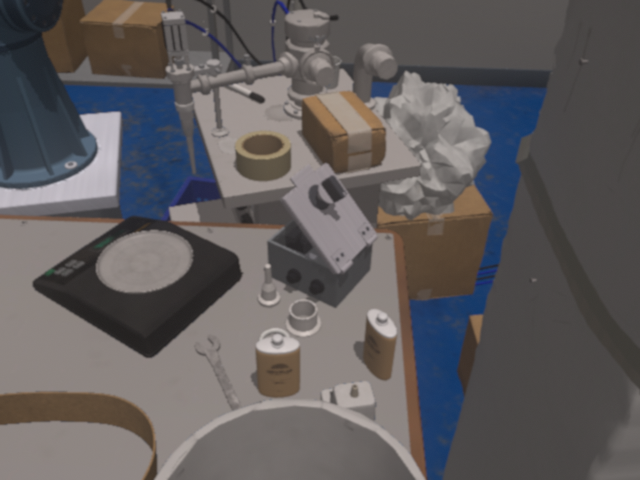

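The box, with its cover open about 50°, is at about (300,255) in the scene view and (325,235) in the side view. The loose parts stand on its +y side. I'll zoom in on both.

Run:
```python
import cv2,numpy as np
a=cv2.imread("pics/scene0.png")[175:315,240:370];b=cv2.imread("pics/side0.png")[160:310,255:385]
f=lambda i:cv2.resize(i,None,fx=3,fy=3,interpolation=cv2.INTER_CUBIC)
a=f(a);b=f(b);h=450
a=cv2.copyMakeBorder(a,0,h-a.shape[0],0,0,cv2.BORDER_CONSTANT)
o=np.clip(np.hstack([a,b]).astype(float)*1.5,0,255).astype(np.uint8)
for x in range(0,780,60):
    cv2.putText(o,str((240+x//3) if x<390 else 255+(x-390)//3),(x,h-2),0,.35,(0,255,255))
    cv2.line(o,(x,h-15),(x,h-25),(0,255,255))
for y in range(0,450,60):
    cv2.putText(o,str(175+y//3),(0,y+4),0,.35,(0,255,255));cv2.putText(o,str(160+y//3),(755,y+4),0,.35,(0,255,255))
cv2.imwrite("pics/zoom0.png",o)
```

```text
(no output)
```

View pics/zoom0.png

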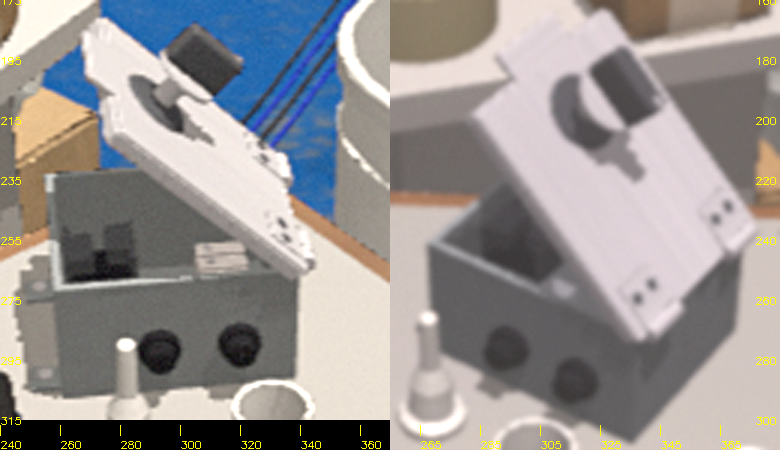

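```bash
cat > h.py <<'E'
import numpy as np
from bench import ctrl, viewer
def ray(n,uv,cal=None):
    c=cal or viewer.get_calibration(n);R=np.array(c["R"]);t=np.array(c["t"])
    d=R.T@np.linalg.inv(c["camera_matrix"])@np.array([*uv,1.]);return -R.T@t,d/np.linalg.norm(d)
def plane(n,uv,z,cal=None):
    o,d=ray(n,uv,cal);return o+d*(z-o[2])/d[2]
def tri(a,b):
    (o,d),(p,e)=a,b;s=np.linalg.lstsq(np.c_[d,-e],p-o,rcond=None)[0]
    x,y=o+s[0]*d,p+s[1]*e;return (x+y)/2,np.linalg.norm(x-y)
E
python3 - <<'E'
from h import *
np.set_printoptions(precision=4,suppress=True)
S=lambda x,y:(240+x/3,175+y/3)
D=lambda x,y:(255+(x-390)/3,160+y/3)
fs,bs=plane("scene",S(58,392),0),plane("scene",S(295,377),0)
print("scene bottom -y edge",fs,bs,np.linalg.norm(fs-bs),"top",plane("scene",S(55,288),.07),plane("scene",S(297,277),.07))
b,r=plane("side",D(632,441),0),plane("side",D(736,328),0)
print("side",b,r,np.linalg.norm(r-b),"front -y top",plane("side",D(430,243),.07))
for n,a,c in [("bar top c",(204,60),(627,87)),("near front corner",(108,137),(475,115)),("near hinge corner",(310,268),(645,338))]:
    print(n,tri(ray("scene",S(*a)),ray("side",D(*c))))
E
```

```text
scene bottom -y edge [ 0.3847 -0.4233  0.    ] [ 0.4655 -0.5132  0.    ] 0.12084475579789485 top [ 0.3833 -0.4274  0.07  ] [ 0.4596 -0.5162  0.07  ]
side [ 0.4635 -0.5102  0.    ] [ 0.5351 -0.4428  0.    ] 0.09830149130394993 front -y top [ 0.3815 -0.4274  0.07  ]
bar top c (array([ 0.4704, -0.4521,  0.1649]), np.float64(0.0009412551526761564))
near front corner (array([ 0.4018, -0.4488,  0.1566]), np.float64(0.0016362949565305782))
near hinge corner (array([ 0.4648, -0.5198,  0.0746]), np.float64(0.0010511563728447387))
```

Run:
```python
from h import *
import cv2
np.set_printoptions(precision=3,suppress=True)
for nm,a,b in [("post top",(3,103),(172,16)),("post mid/arm joint",(22,165),(183,72)),("arm end",(112,130),(322,65)),("dome top",(112,75),(308,15)),("carton near top corner",(207,183),(350,137)),("carton left top",(148,150),(303,100)),("table near corner",(145,248),(215,208)),("table right corner",(272,178),(412,165)),("tape top",(142,200),(263,140)),("elbow end",(212,97),(382,58)),("post foot",(65,215),(220,132))]:
    print(nm,*tri(ray("scene",a),ray("side",b)))
o=np.hstack([cv2.imread("pics/scene0.png")[50:270,0:290],cv2.imread("pics/side0.png")[0:220,150:440]])
cv2.imwrite("pics/z1.png",cv2.resize(o,(800,303),interpolation=cv2.INTER_CUBIC))
np.set_printoptions(precision=3,suppress=True)
def pr(n,X):
    c=viewer.get_calibration(n);p=c["camera_matrix"]@(c["R"]@X+c["t"]);return p[:2]/p[2]
for X in [(.3,.3,.2),(.4,.2,.2),(.45,0,.2),(.4,-.2,.2)]: print(X,pr("scene",np.array(X)),pr("side",np.array(X)))
```

```text
post top [ 0.286 -0.022  0.26 ] 0.000853698652935907
post mid/arm joint [ 0.291 -0.006  0.149] 0.0013641869327957758
arm end [0.605 0.207 0.042] 0.010012793228026593
dome top [0.544 0.073 0.211] 0.002569630602866562
carton near top corner [ 0.588 -0.108  0.025] 0.02189094659424026
carton left top [ 0.51  -0.046  0.096] 0.006391144153846712
table near corner [ 0.318 -0.269  0.053] 0.047863507888298865
table right corner [ 0.687 -0.196  0.013] 0.00668192899250878
tape top [ 0.418 -0.129  0.063] 0.0018711530863006294
elbow end [ 0.65  -0.083  0.175] 0.012342522584183136
post foot [0.349 0.017 0.009] 0.006585062497660011
(0.3, 0.3, 0.2) [-73.577  91.993] [176.952  -8.498]
(0.4, 0.2, 0.2) [ 6.865 87.753] [227.918   4.163]
(0.45, 0, 0.2) [ 95.181 103.742] [266.367  38.505]
(0.4, -0.2, 0.2) [148.31  143.623] [254.404  87.657]
```

View pics/z1.png

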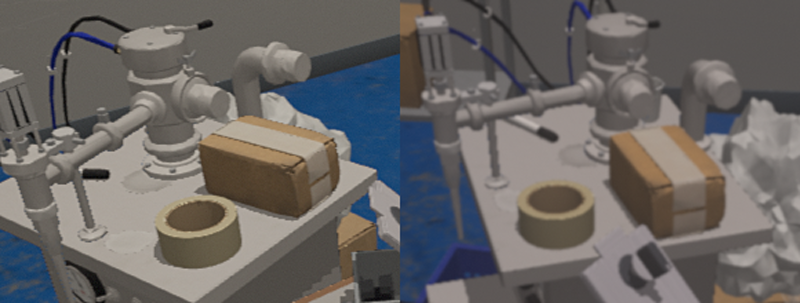

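The route to the box crosses a second bench, where a post reaches z≈0.26. I'll go over it at TCP z≈0.45, lifting and turning the tool yaw first and closing the fingers.

```bash
python3 -m handwheel '[{"travel":[0,0,-0.27],"dr":[0,0,0.187]},{"travel":[0,0,-0.27],"dr":[0,0,0.187]},{"travel":[0,0,-0.27],"dr":[0,0,0.187]},{"travel":[0,0,-0.27],"dr":[0,0,0.187]},{"travel":[0,0,-0.27],"dr":[0,0,0.187]},{"travel":[0,0,-0.27],"dr":[0,0,0.187]},{"travel":[0,0,0],"dr":[0,0,0]},{"travel":[0,0,0],"dr":[0,0,0]}]' -1
cat > st.py <<'E'
from h import *
from scipy.spatial.transform import Rotation as Ro
np.set_printoptions(precision=4,suppress=True)
C=np.array([.4600,-.4355]);X=np.array([.669,-.743]);Y=np.array([.743,.669])
def st(tgt=None,yaw=None):
    o=ctrl.get_obs();p=o["eef_pos"];R=Ro.from_quat(np.roll(o["eef_rot"],-1)).as_matrix()
    d=p[:2]-C
    print("t",round(o["time_s"],2),"p",p,"box",np.array([d@X,d@Y,p[2]])*1e3,"q",o["q"],"F",o["wrist_force"],"T",o["torque"],"op",round(o["opening"],3))
    print("yaw x",np.degrees(np.arctan2(R[1,0],R[0,0])),"tilt z",R[:,2])
    if tgt is not None: # tgt in box coords mm
        w=np.r_[C+X*tgt[0]/1e3+Y*tgt[1]/1e3,tgt[2]/1e3]
        print("world tgt",w,"rows units",R.T@(w-p)/.15)
    Rt=Ro.from_euler('z',132 if yaw is None else yaw,degrees=True).as_matrix()@np.diag([1,-1,-1])
    print("dr",np.degrees((Ro.from_matrix(R.T@Rt)).as_rotvec())/30)
if __name__=="__main__":
    import sys
    a=[float(v) for v in sys.argv[1:]]
    st(a[:3] or None,a[3] if len(a)>3 else None)
E
python3 st.py -95 0 450
```

```text
time_s: 0.77
eef_pos: [0.1401, 0.5542, 0.4507]
eef_rot: [-0.0, 0.419, 0.908, -0.009]
wrist_force: [0.1, -0.2, -1.8]
opening: -0.001
t 0.77 p [0.1401 0.5542 0.4507] box [-949.351   424.459   450.7317] q [1.1156 0.1057 1.2117 0.     1.8426 0.4102] F [ 0.0889 -0.2433 -1.7755] T [-0.0345 -0.0165 -0.0273] op -0.001
yaw x 130.42016023953144 tilt z [-0.0081 -0.0165 -0.9998]
world tgt [ 0.3964 -0.3649  0.45  ] rows units [-5.7727 -2.671   0.0923]
dr [-0.0325  0.0135 -0.0528]
```

```bash
python3 -m handwheel '[{"travel":[-0.266,-0.054,0],"dr":[-0.03,0.01,-0.05]},{"travel":[-0.266,-0.054,0],"dr":[0,0,0]},{"travel":[-0.266,-0.054,0],"dr":[0,0,0]},{"travel":[-0.266,-0.054,0],"dr":[0,0,0]},{"travel":[-0.266,-0.054,0],"dr":[0,0,0]},{"travel":[-0.266,-0.054,0],"dr":[0,0,0]},{"travel":[-0.266,-0.054,0],"dr":[0,0,0]},{"travel":[-0.266,-0.054,0],"dr":[0,0,0]},{"travel":[-0.266,-0.054,0],"dr":[0,0,0]},{"travel":[-0.266,-0.054,0],"dr":[0,0,0]},{"travel":[-0.266,-0.054,0],"dr":[0,0,0]},{"travel":[-0.266,-0.054,0],"dr":[0,0,0]},{"travel":[-0.266,-0.054,0],"dr":[0,0,0]},{"travel":[-0.266,-0.054,0],"dr":[0,0,0]},{"travel":[0,0,0],"dr":[0,0,0]}]' -
python3 st.py -75 0 450
```

```text
time_s: 2.02
eef_pos: [0.4337, 0.0495, 0.4279]
eef_rot: [-0.009, 0.396, 0.918, -0.012]
wrist_force: [-0.9, 0.9, -1.0]
opening: -0.001
t 2.02 p [0.4337 0.0495 0.4279] box [-377.9183  304.9552  427.9484] q [-0.1447 -0.2083  1.5562 -0.0187  1.8168 -0.9047] F [-0.8963  0.869  -0.9538] T [ 0.0308 -0.0023  0.0236] op -0.001
yaw x 133.28854393714346 tilt z [-0.0255 -0.0146 -0.9996]
world tgt [ 0.4098 -0.3798  0.45  ] rows units [-1.9728 -2.0821 -0.101 ]
dr [-0.0548 -0.0124  0.0431]
```

```bash
python3 -m handwheel '[{"travel":[-0.18,-0.19,-0.01],"dr":[-0.05,-0.01,0.04]},{"travel":[-0.18,-0.19,-0.01],"dr":[0,0,0]},{"travel":[-0.18,-0.19,-0.01],"dr":[0,0,0]},{"travel":[-0.18,-0.19,-0.01],"dr":[0,0,0]},{"travel":[-0.18,-0.19,-0.01],"dr":[0,0,0]},{"travel":[-0.18,-0.19,-0.01],"dr":[0,0,0]},{"travel":[-0.18,-0.19,-0.01],"dr":[0,0,0]},{"travel":[-0.18,-0.19,-0.01],"dr":[0,0,0]},{"travel":[-0.18,-0.19,-0.01],"dr":[0,0,0]},{"travel":[-0.18,-0.19,-0.01],"dr":[0,0,0]},{"travel":[0,0,0],"dr":[0,0,0]},{"travel":[0,0,0],"dr":[0,0,0]}]' -
python3 st.py -38 0 230
```

```text
time_s: 3.02
eef_pos: [0.4011, -0.35, 0.4211]
eef_rot: [-0.015, 0.399, 0.917, 0.005]
wrist_force: [0.0, 1.2, 0.1]
opening: -0.0
t 3.02 p [ 0.4011 -0.35    0.4211] box [-102.9253   13.4769  421.1166] q [-0.9362  0.0202  1.3588 -0.0067  1.7932 -1.6873] F [0.0202 1.2332 0.1056] T [-0.0242 -0.0764  0.032 ] op -0.0
yaw x 132.9516553378192 tilt z [-0.0234  0.0208 -0.9995]
world tgt [ 0.4346 -0.4073  0.23  ] rows units [-0.471  -0.0933  1.2603]
dr [-0.0062 -0.0595  0.0318]
```

```bash
python3 -m handwheel '[{"travel":[0,0,0],"dr":[-0.006,-0.06,0.03]},{"travel":[-0.08,-0.015,0.21],"dr":[0,0,0]},{"travel":[-0.08,-0.015,0.21],"dr":[0,0,0]},{"travel":[-0.08,-0.015,0.21],"dr":[0,0,0]},{"travel":[-0.08,-0.015,0.21],"dr":[0,0,0]},{"travel":[-0.08,-0.015,0.21],"dr":[0,0,0]},{"travel":[-0.08,-0.015,0.21],"dr":[0,0,0]},{"travel":[0,0,0],"dr":[0,0,0]},{"travel":[0,0,0],"dr":[0,0,0]}]' -
python3 st.py -38 0 190
python3 - <<'E'
from h import *
import cv2
o=[]
for n,(x,y) in (("scene",(200,60)),("side",(230,40))):
    i=viewer.camera(n)[:,:,::-1];cv2.imwrite(f"pics/{n}1.png",i);o.append(i[y:y+270,x:x+190])
w=viewer.camera("wrist")[:,:,::-1];cv2.imwrite("pics/w1.png",w)
cv2.imwrite("pics/m1.png",np.hstack([cv2.resize(a,(281,400)) for a in o]+[cv2.resize(w,(238*1,178)) if 0 else cv2.resize(w[:,160:480],(230,400))]))
E
```

```text
time_s: 3.77
eef_pos: [0.4436, -0.4018, 0.2215]
eef_rot: [-0.001, 0.401, 0.916, 0.002]
wrist_force: [-0.6, 0.0, 1.0]
opening: 0.001
t 3.77 p [ 0.4436 -0.4018  0.2215] box [-35.9893  10.3763 221.506 ] q [-0.9355  0.2218  1.5258  0.0024  1.3973 -1.6817] F [-0.5653  0.0087  1.0394] T [-0.0185 -0.0027 -0.0148] op 0.001
yaw x 132.73106715379473 tilt z [-0.0001  0.0041 -1.    ]
world tgt [ 0.4346 -0.4073  0.19  ] rows units [ 0.0135 -0.0696  0.2099]
dr [ 0.0051 -0.0059  0.0244]
```

View pics/m1.png

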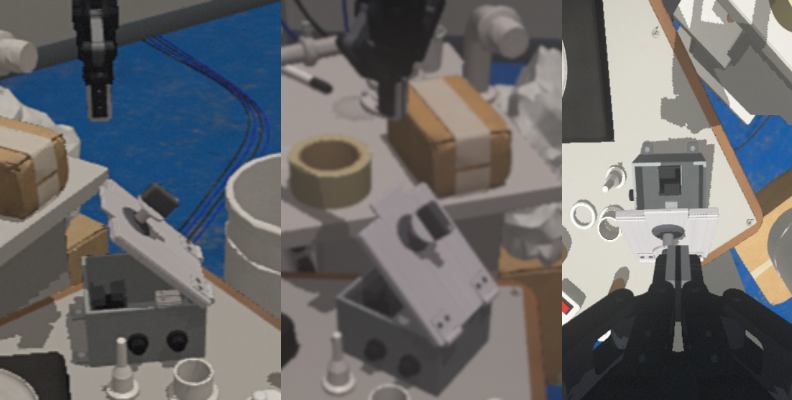

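The view shows the closed fingertips hovering above the cover, about 10 mm off in +y, with the parts undisturbed. Next I'll swing the tab down along its arc.

```bash
python3 -m handwheel '[{"travel":[0,-0.07,0.1],"dr":[0,0,0.024]},{"travel":[-0.015,0,0.17],"dr":[0,0,0]},{"travel":[0,0,0],"dr":[0,0,0]},{"travel":[0.03,0,0.05],"dr":[0,0,0]},{"travel":[0.03,0,0.05],"dr":[0,0,0]},{"travel":[0.03,0,0.05],"dr":[0,0,0]},{"travel":[0.025,0,0.05],"dr":[0,0,0]},{"travel":[0,0,0],"dr":[0,0,0]}]' -
python3 st.py -51 0 143
```

```text
time_s: 4.58
eef_pos: [0.4312, -0.403, 0.1691]
eef_rot: [0.013, 0.406, 0.914, -0.006]
wrist_force: [-0.0, 0.5, -0.0]
opening: -0.0
t 4.58 p [ 0.4312 -0.403   0.1691] box [-43.4534   0.3241 169.1281] q [-0.954   0.2263  1.6295  0.0025  1.2564 -1.6903] F [-0.014   0.4951 -0.0063] T [ 0.0684  0.0242 -0.0118] op -0.0
yaw x 132.14657771977699 tilt z [ 0.0189 -0.0225 -0.9996]
world tgt [ 0.4259 -0.3976  0.143 ] rows units [ 0.0553 -0.0018  0.1726]
dr [-0.0021  0.0561  0.0049]
```

```bash
python3 -m handwheel '[{"travel":[0.0,0,0.08],"dr":[0,0.05,0]},{"travel":[0.02,0,0.08],"dr":[0,0,0]},{"travel":[0.03,0,0.08],"dr":[0,0,0]},{"travel":[0,0,0],"dr":[0,0,0]}]' -
python3 st.py -61 0 121
```

```text
time_s: 4.92
eef_pos: [0.4222, -0.3933, 0.1345]
eef_rot: [-0.004, 0.405, 0.914, 0.0]
wrist_force: [-1.2, 0.5, -0.3]
opening: 0.005
t 4.92 p [ 0.4222 -0.3933  0.1345] box [-56.6333   0.0823 134.5298] q [-0.9533  0.2634  1.6586 -0.0042  1.2272 -1.6892] F [-1.2276  0.4696 -0.3227] T [0.1129 0.1058 0.0388] op 0.005
yaw x 132.24661784972147 tilt z [-0.0076  0.0039 -1.    ]
world tgt [ 0.4192 -0.3902  0.121 ] rows units [ 0.0282 -0.0002  0.0904]
dr [-0.0058 -0.0153  0.0082]
```

```bash
python3 -m handwheel '[{"travel":[0.025,0,0.08],"dr":[0,0,0]},{"travel":[0.02,0,0.08],"dr":[0,0,0]},{"travel":[0.02,0,0.08],"dr":[0,0,0]},{"travel":[0.015,0,0.05],"dr":[0,0,0]},{"travel":[0,0,0],"dr":[0,0,0]}]' -
python3 st.py -70 0 80
python3 - <<'E'
from h import *
import cv2
i=viewer.camera("side")[:,:,::-1];j=viewer.camera("scene")[:,:,::-1]
cv2.imwrite("pics/m2.png",np.hstack([cv2.resize(j[170:320,210:360],(400,400)),cv2.resize(i[160:310,240:390],(400,400))]))
E
```

```text
time_s: 5.33
eef_pos: [0.4118, -0.3819, 0.089]
eef_rot: [-0.005, 0.404, 0.915, 0.0]
wrist_force: [0.0, 0.4, -0.7]
opening: 0.0
t 5.33 p [ 0.4118 -0.3819  0.089 ] box [-72.0846   0.0322  89.0206] q [-0.9563  0.2899  1.7282 -0.0049  1.1314 -1.6923] F [ 0.001   0.3881 -0.7066] T [ 0.0144 -0.007  -0.0101] op 0.0
yaw x 132.2891654743124 tilt z [-0.0082  0.0039 -1.    ]
world tgt [ 0.4132 -0.3835  0.08  ] rows units [-0.0146 -0.0001  0.06  ]
dr [-0.0067 -0.016   0.0097]
```

View pics/m2.png

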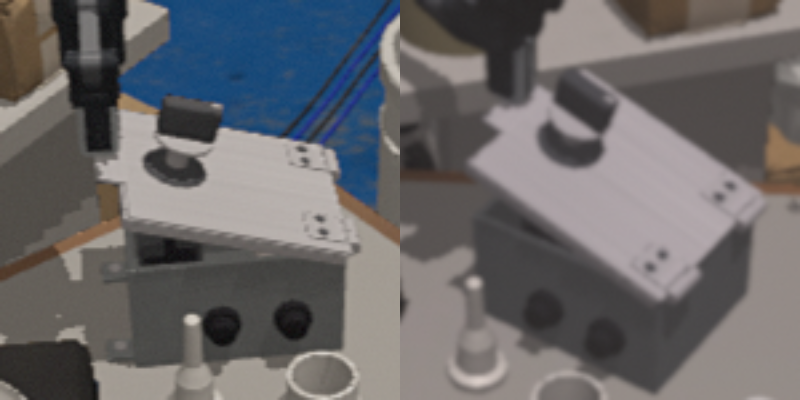

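The cover is following and is now about 10° open, with the fingertips on the tab. I'll press gently for the last part.

```bash
python3 -m handwheel '[{"travel":[-0.01,0,0.05],"dr":[0,-0.015,0]},{"travel":[0,0,0.03],"dr":[0,0,0]},{"travel":[0,0,0.02],"dr":[0,0,0]},{"travel":[0,0,0],"dr":[0,0,0]}]' -
python3 -m handwheel '[{"travel":[0,0,0.025],"dr":[0,0,0]},{"travel":[0,0,0.02],"dr":[0,0,0]}]' -
python3 st.py -70 0 74
```

```text
time_s: 5.77
eef_pos: [0.4152, -0.3862, 0.0763]
eef_rot: [0.002, 0.404, 0.915, -0.003]
wrist_force: [-0.1, 0.8, 0.4]
opening: -0.002
time_s: 5.93
eef_pos: [0.4157, -0.387, 0.0699]
eef_rot: [0.003, 0.404, 0.915, -0.004]
wrist_force: [-0.9, -0.9, 0.7]
opening: -0.001
t 5.93 p [ 0.4157 -0.387   0.0699] box [-65.681   -0.4531  69.8562] q [-0.9566  0.318   1.7368 -0.0036  1.0775 -1.693 ] F [-0.9022 -0.8623  0.7047] T [ 0.0562  0.0159 -0.0101] op -0.001
yaw x 132.2911636925089 tilt z [ 0.0028 -0.0095 -1.    ]
world tgt [ 0.4132 -0.3835  0.074 ] rows units [ 0.0284  0.003  -0.0279]
dr [-0.0082  0.017   0.0097]
```

```bash
python3 -m handwheel '[{"travel":[0.01,0,0.01],"dr":[0,0,0]},{"travel":[0.01,0,0],"dr":[0,0,0]}]' -
python3 - <<'E'
from h import *
import cv2
i=viewer.camera("side")[:,:,::-1];j=viewer.camera("scene")[:,:,::-1]
cv2.imwrite("pics/m3.png",np.hstack([cv2.resize(j[170:320,210:360],(400,400)),cv2.resize(i[160:310,240:390],(400,400))]))
E
```

```text
time_s: 6.1
eef_pos: [0.4138, -0.3849, 0.0676]
eef_rot: [0.003, 0.404, 0.915, -0.004]
wrist_force: [0.2, 0.1, -0.9]
opening: -0.001
```

View pics/m3.png

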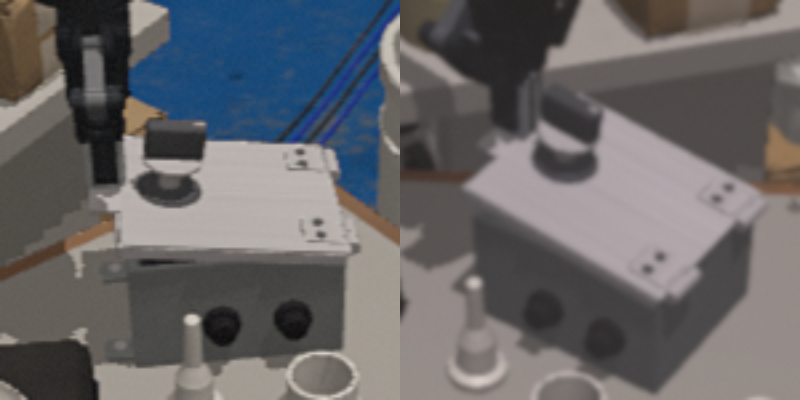

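The cover still has a small gap at the front edge (scene crop, about (150,260)). I'll keep going in small steps until I feel force.

```bash
for k in 1; do python3 -m handwheel '[{"travel":[0.01,0,0.02],"dr":[0,0,0]},{"travel":[0,0,0],"dr":[0,0,0]}]' -; python3 -m handwheel '[{"travel":[0,0,0.02],"dr":[0,0,0]},{"travel":[0,0,0],"dr":[0,0,0]}]' -; done; python3 st.py -70 0 74
```

```text
time_s: 6.37
eef_pos: [0.4128, -0.3838, 0.065]
eef_rot: [0.004, 0.404, 0.915, -0.004]
wrist_force: [-0.2, 0.5, -0.3]
opening: -0.002
time_s: 6.53
eef_pos: [0.4127, -0.3838, 0.0619]
eef_rot: [0.004, 0.404, 0.915, -0.004]
wrist_force: [-0.3, -0.8, 0.2]
opening: 0.0
t 6.53 p [ 0.4127 -0.3838  0.0619] box [-70.0948  -0.5352  61.8696] q [-0.9577  0.3205  1.7528 -0.0036  1.058  -1.694 ] F [-0.3456 -0.7798  0.1547] T [ 0.0032 -0.0674 -0.003 ] op 0.0
yaw x 132.28858092707523 tilt z [ 0.0034 -0.0102 -0.9999]
world tgt [ 0.4132 -0.3835  0.074 ] rows units [-0.0016  0.0032 -0.0809]
dr [-0.0083  0.0187  0.0096]
```

Run:
```python
from h import *
import cv2
p=ctrl.get_obs()["eef_pos"];o=[]
for n in("scene","side"):
    i=viewer.camera(n)[:,:,::-1].copy();cv2.imwrite(f"pics/{n}4.png",i);c=viewer.get_calibration(n);q=c["camera_matrix"]@(c["R"]@p+c["t"]);u,v=q[:2]/q[2];print(n,u,v)
    x,y=int(u)-30,int(v)-40
    k=cv2.resize(i[y:y+70,x:x+70],(400,400),interpolation=cv2.INTER_CUBIC)
    cv2.circle(k,(int((u-x)*400/70),int((v-y)*400/70)),3,(0,0,255),-1);o.append(np.clip(k*1.4,0,255).astype(np.uint8))
cv2.imwrite("pics/m4.png",np.hstack(o))
```

```text
scene 249.55369607605704 254.8194570886052
side 284.46285151223253 224.5086002693361
```

View pics/m4.png

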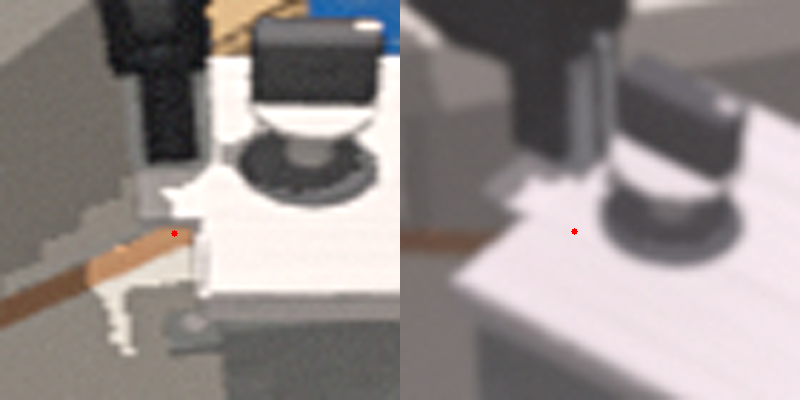

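Run:
```python
from h import *
np.set_printoptions(precision=4,suppress=True)
s=lambda x,y:(219+x*.175,214+y*.175); d=lambda x,y:(254+(x-400)*.175,184+y*.175)
C=np.array([.4600,-.4355]);X=np.array([.669,-.743]);Y=np.array([.743,.669])
for n,a,b in [("tip",(170,165),(555,172)),("bar top c",(318,27),(690,80)),("stud base",(305,163),(675,205))]:
    p,e=tri(ray("scene",s(*a)),ray("side",d(*b)));q=p[:2]-C;print(n,p,e,"box",q@X*1e3,q@Y*1e3,p[2]*1e3)
print(ctrl.get_obs()["eef_pos"])
```

```text
tip [ 0.4074 -0.3895  0.0883] 0.002588358906593451 box -69.30476802825977 -8.307322566617657 88.28009555369614
bar top c [ 0.4376 -0.4154  0.1282] 0.0024163615427484505 box -29.91958849832897 -3.1711211295007518 128.1917862158749
stud base [ 0.4343 -0.4115  0.0862] 0.0032860712564875367 box -35.013739047005764 -3.0416322070155997 86.21886200893447
[ 0.413  -0.3841  0.0624]
```

Run:
```python
from h import *
import cv2
p=np.array([.4436,-.4018,.2215])
for n in("scene","side"):
    i=cv2.imread(f"pics/{n}1.png");c=viewer.get_calibration(n)
    for dz in(0,.02):
        q=c["camera_matrix"]@(c["R"]@(p+[0,0,dz])+c["t"]);print(n,dz,q[:2]/q[2])
    q=c["camera_matrix"]@(c["R"]@p+c["t"]);u,v=(q[:2]/q[2]).round().astype(int)
    for y in range(v-26,v+8,2):print(y,[tuple(int(t) for t in i[y,x]) for x in (u-6,u-3,u,u+3,u+6)])
```

```text
scene 0 [267.07545293 156.45042023]
scene 0.02 [266.42383441 143.29730953]
130 [(71, 74, 76), (26, 24, 23), (23, 20, 22), (18, 17, 21), (94, 98, 99)]
132 [(72, 73, 74), (25, 24, 24), (56, 57, 57), (22, 21, 22), (86, 90, 92)]
134 [(72, 75, 76), (26, 24, 22), (30, 28, 27), (25, 25, 23), (87, 90, 92)]
136 [(78, 82, 84), (19, 21, 20), (32, 27, 28), (23, 22, 23), (87, 90, 93)]
138 [(77, 79, 80), (22, 21, 18), (24, 23, 24), (27, 24, 25), (79, 81, 84)]
140 [(81, 87, 91), (82, 88, 91), (82, 88, 90), (83, 88, 91), (91, 95, 100)]
142 [(115, 71, 37), (119, 75, 42), (117, 72, 38), (116, 71, 36), (116, 70, 30)]
144 [(118, 71, 21), (119, 74, 29), (118, 71, 25), (116, 74, 29), (115, 75, 36)]
146 [(116, 71, 24), (115, 68, 17), (117, 73, 29), (116, 70, 22), (117, 76, 36)]
148 [(118, 75, 30), (118, 74, 24), (117, 72, 27), (119, 73, 31), (116, 71, 21)]
150 [(116, 69, 23), (115, 75, 33), (117, 76, 34), (119, 77, 35), (117, 73, 32)]
152 [(119, 71, 24), (116, 70, 23), (119, 74, 34), (118, 71, 24), (118, 70, 22)]
154 [(119, 74, 27), (118, 74, 31), (118, 71, 23), (118, 72, 22), (118, 72, 24)]
156 [(117, 68,
[... 982 characters left out ...]
 73)]
126 [(113, 119, 128), (46, 56, 69), (46, 58, 71), (48, 59, 73), (48, 60, 74)]
128 [(116, 120, 130), (48, 58, 71), (47, 58, 72), (48, 59, 73), (47, 59, 72)]
130 [(91, 96, 103), (48, 58, 71), (48, 59, 71), (48, 59, 73), (47, 59, 73)]
132 [(75, 79, 87), (46, 57, 69), (48, 58, 71), (47, 59, 72), (48, 60, 73)]
134 [(79, 83, 90), (48, 58, 69), (47, 58, 70), (47, 59, 72), (48, 59, 73)]
136 [(95, 98, 106), (56, 63, 72), (48, 58, 70), (48, 59, 72), (49, 59, 73)]
138 [(124, 128, 136), (74, 78, 86), (48, 57, 69), (47, 58, 70), (48, 59, 73)]
140 [(140, 144, 153), (89, 92, 99), (54, 61, 71), (47, 57, 70), (48, 59, 72)]
142 [(147, 151, 161), (114, 117, 126), (72, 77, 85), (48, 57, 68), (47, 58, 70)]
```

Both views put the visible fingertips about 23 mm above the reported TCP, with x and y agreeing. So the tips really are on the tab at z≈87, and the cover is about 6° open. That means shut should come at a reported z of about 51. I'll keep pressing by feel.

```bash
python3 -m handwheel '[{"travel":[0,0,0.04],"dr":[0,0,0]},{"travel":[0,0,0.03],"dr":[0,0,0]}]' -; python3 -m handwheel '[{"travel":[0,0,0.02],"dr":[0,0,0]},{"travel":[0,0,0],"dr":[0,0,0]}]' -;python3 -m handwheel '[{"travel":[0,0,0.015],"dr":[0,0,0]},{"travel":[0,0,0],"dr":[0,0,0]}]' -
```

```text
time_s: 6.8
eef_pos: [0.4136, -0.385, 0.0524]
eef_rot: [0.005, 0.404, 0.915, -0.005]
wrist_force: [-0.7, 0.9, 0.5]
opening: -0.001
time_s: 6.97
eef_pos: [0.4135, -0.3849, 0.0483]
eef_rot: [0.005, 0.404, 0.915, -0.005]
wrist_force: [0.4, 0.2, 2.1]
opening: 0.002
time_s: 7.13
eef_pos: [0.4138, -0.3852, 0.0489]
eef_rot: [0.004, 0.404, 0.915, -0.005]
wrist_force: [0.2, 0.4, 0.2]
opening: 0.0
```

```bash
python3 -m handwheel '[{"travel":[0,0,0.03],"dr":[0,0,0]}]' -;python3 -m handwheel '[{"travel":[0,0,0.02],"dr":[0,0,0]}]' -;python3 -m handwheel '[{"travel":[0,0,0.02],"dr":[0,0,0]}]' -
```

```text
time_s: 7.22
eef_pos: [0.4143, -0.3859, 0.0476]
eef_rot: [0.005, 0.404, 0.915, -0.005]
wrist_force: [-15.3, 18.6, 61.0]
opening: -0.002
time_s: 7.3
eef_pos: [0.4143, -0.3859, 0.0479]
eef_rot: [0.004, 0.404, 0.915, -0.005]
wrist_force: [-11.3, 13.0, 30.7]
opening: 0.0
time_s: 7.38
eef_pos: [0.4142, -0.3858, 0.048]
eef_rot: [0.003, 0.403, 0.915, -0.005]
wrist_force: [-7.8, 8.7, 26.0]
opening: 0.002
```

The hard stop is at reported z≈48, so the cover is shut. That puts the tip 26 mm above the reported TCP. I'll retreat, open the gripper and measure the wing.

```bash
python3 -m handwheel '[{"travel":[0,0,-0.2],"dr":[0,0,0]},{"travel":[0.1,0,-0.27],"dr":[0,0.02,0]},{"travel":[0.1,0,-0.27],"dr":[0,0,0]},{"travel":[0.1,0,-0.1],"dr":[0,0,0]},{"travel":[0,0,0],"dr":[0,0,0]},{"travel":[0,0,0],"dr":[0,0,0]},{"travel":[0,0,0],"dr":[0,0,0]}]' 0
python3 st.py -35 -2 140
python3 - <<'E'
from h import *
import cv2
o=[]
for n,(x,y) in (("scene",(245,195)),("side",(265,175))):
    i=viewer.camera(n)[:,:,::-1];cv2.imwrite(f"pics/{n}5.png",i)
    o.append(np.clip(cv2.resize(i[y:y+75,x:x+75],(375,375),interpolation=cv2.INTER_CUBIC)*1.4,0,255).astype(np.uint8))
w=viewer.camera("wrist")[:,:,::-1];cv2.imwrite("pics/w5.png",w)
print(viewer.get_calibration("wrist"))
cv2.imwrite("pics/m5.png",np.vstack([np.hstack(o),]))
E
```

```text
time_s: 7.97
eef_pos: [0.3828, -0.3503, 0.1778]
eef_rot: [-0.002, 0.403, 0.915, -0.003]
wrist_force: [-0.5, 0.7, -1.1]
opening: 0.497
t 7.97 p [ 0.3828 -0.3503  0.1778] box [-114.918    -0.3976  177.7863] q [-0.9657  0.0844  1.7732 -0.0068  1.285  -1.704 ] F [-0.5222  0.7072 -1.0665] T [0.0295 0.0073 0.0082] op 0.497
yaw x 132.4095943098435 tilt z [-0.006  -0.0029 -1.    ]
world tgt [ 0.4351 -0.4108  0.14  ] rows units [-0.5334 -0.0129  0.251 ]
dr [-0.0121 -0.0036  0.0137]
{'camera_matrix': array([[335.68884107,   0.        , 321.04942174],
       [  0.        , 335.68884107, 244.64675226],
       [  0.        ,   0.        ,   1.        ]]), 'R': array([[ 0.73794075,  0.67483191, -0.00673352],
       [ 0.64324222, -0.70030837,  0.30952809],
       [ 0.20416389, -0.23274468, -0.95086646]]), 't': array([-0.04499244, -0.52328369,  0.19293411])}
```

View pics/m5.png

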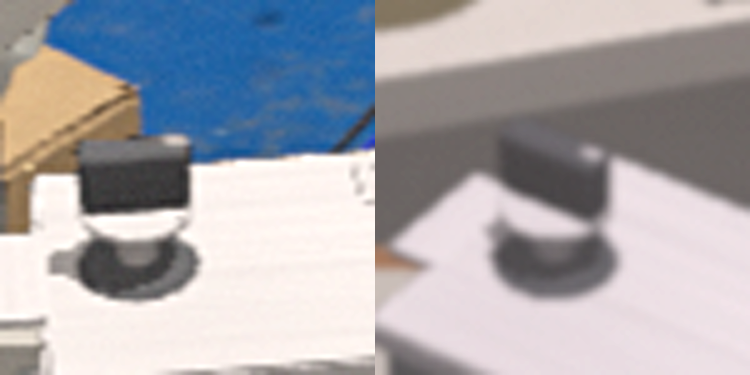

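Run:
```python
from h import *
np.set_printoptions(precision=4,suppress=True)
s=lambda x,y:(245+x/5,195+y/5); d=lambda x,y:(265+(x-375)/5,175+y/5)
C=np.array([.4600,-.4355]);X=np.array([.669,-.743]);Y=np.array([.743,.669])
bx=lambda p:np.array([(p[:2]-C)@X*1e3,(p[:2]-C)@Y*1e3,p[2]*1e3])
for n,a,b in [("top c",(134,149),(553,141)),("spot",(175,143),(590,155)),("-y top front",(80,157),(498,132)),("-y top back",(188,151),(603,165)),("cover front -y corner",(47,365),(380,320))]:
    p,e=tri(ray("scene",s(*a)),ray("side",d(*b)));print(n,bx(p),e, bx(plane("scene",s(*a),.118)),bx(plane("side",d(*b),.118)))
```

```text
top c [-34.4316  -6.951  119.8708] 0.0016030219188431878 [-34.2083  -5.5555 118.    ] [-36.7177  -3.7567 118.    ]
spot [-22.2752  -5.6628 119.9199] 0.0008809421970674537 [-22.0948  -3.5598 118.    ] [-24.2165  -2.9246 118.    ]
-y top front [-49.9813 -12.1654 120.5123] 0.0002526002289481492 [-50.054   -8.2169 118.    ] [-52.0205  -9.6135 118.    ]
-y top back [-18.6527  -4.4781 116.6558] 0.0019093553743694655 [-18.5221  -8.1282 118.    ] [-18.4304  -4.594  118.    ]
cover front -y corner [-62.1064 -53.0427  74.6049] 0.003965018808080019 [ -61.0171 -105.3771  118.    ] [-25.3082 -95.536  118.    ]
```

```bash
python3 -m handwheel '[{"travel":[-0.19,-0.005,0.05],"dr":[-0.012,0,0.014]},{"travel":[-0.19,-0.005,0.05],"dr":[0,0,0]},{"travel":[-0.17,-0.005,0.05],"dr":[0,0,0]},{"travel":[0,0,0],"dr":[0,0,0]},{"travel":[0,0,0],"dr":[0,0,0]}]' -
python3 st.py -35 -2 82
```

```text
time_s: 8.53
eef_pos: [0.4362, -0.4122, 0.1433]
eef_rot: [-0.008, 0.407, 0.913, 0.005]
wrist_force: [0.9, 0.4, 1.2]
opening: 0.499
t 8.53 p [ 0.4362 -0.4122  0.1433] box [-33.2527  -2.1108 143.2738] q [-0.9547  0.3089  1.5817  0.0001  1.2692 -1.6869] F [0.9094 0.3916 1.161 ] T [-0.0039  0.0398 -0.0551] op 0.499
yaw x 131.95033424974466 tilt z [-0.0105  0.015  -0.9998]
world tgt [ 0.4351 -0.4108  0.082 ] rows units [ 0.0041 -0.0002  0.4086]
dr [ 0.0042 -0.0347 -0.0017]
```

```bash
python3 -m handwheel '[{"travel":[0.005,0,0.12],"dr":[0,-0.035,0]},{"travel":[0.005,0,0.12],"dr":[0,0,0]},{"travel":[0,0,0.1],"dr":[0,0,0]},{"travel":[0,0,0.04],"dr":[0,0,0]},{"travel":[0,0,0],"dr":[0,0,0]},{"travel":[0,0,0],"dr":[0,0,0]}]' -
python3 st.py -35 -2 80
python3 - <<'E'
from h import *
import cv2
o=[]
for n,(x,y) in (("scene",(235,165)),("side",(255,145))):
    i=viewer.camera(n)[:,:,::-1];cv2.imwrite(f"pics/{n}6.png",i)
    o.append(np.clip(cv2.resize(i[y:y+90,x:x+90],(360,360),interpolation=cv2.INTER_CUBIC)*1.5,0,255).astype(np.uint8))
cv2.imwrite("pics/m6.png",np.hstack(o))
E
```

```text
time_s: 9.03
eef_pos: [0.4321, -0.4068, 0.0799]
eef_rot: [-0.003, 0.407, 0.913, 0.003]
wrist_force: [0.5, -0.3, 0.5]
opening: 0.497
t 9.03 p [ 0.4321 -0.4068  0.0799] box [-39.9548  -1.5084  79.9217] q [-0.9563  0.3653  1.6492  0.0024  1.1357 -1.6897] F [ 0.5263 -0.3048  0.4769] T [ 0.0168 -0.0147 -0.0711] op 0.497
yaw x 131.96143189090952 tilt z [-0.0032  0.0083 -1.    ]
world tgt [ 0.4351 -0.4108  0.08  ] rows units [-0.0331 -0.0032 -0.0008]
dr [ 0.006  -0.0158 -0.0013]
```

View pics/m6.png

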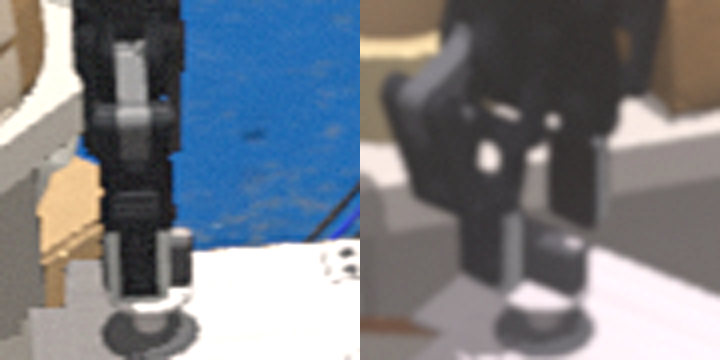

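The fingers straddle the bar, with tips near the collar, but sit about 5 mm forward. I'll correct that, go a few mm lower and close.

```bash
python3 -m handwheel '[{"travel":[-0.03,-0.003,0.02],"dr":[0,-0.016,0]},{"travel":[-0.012,0,0.025],"dr":[0,0,0]},{"travel":[0,0,0],"dr":[0,0,0]}]' -
python3 st.py -35 -2 75
python3 -m handwheel '[{"travel":[0,0,0],"dr":[0,0,0]},{"travel":[0,0,0],"dr":[0,0,0]},{"travel":[0,0,0],"dr":[0,0,0]},{"travel":[0,0,0],"dr":[0,0,0]},{"travel":[0,0,0],"dr":[0,0,0]},{"travel":[0,0,0],"dr":[0,0,0]}]' -1
python3 st.py -35 -2 75
```

```text
time_s: 9.38
eef_pos: [0.4381, -0.4145, 0.0765]
eef_rot: [0.004, 0.407, 0.913, -0.001]
wrist_force: [-0.4, -0.6, 0.0]
opening: 0.498
t 9.38 p [ 0.4381 -0.4145  0.0765] box [-30.2411  -2.2525  76.5072] q [-0.9563  0.3779  1.6399  0.0036  1.1162 -1.6903] F [-0.3677 -0.5803  0.0484] T [-0.0384  0.0239 -0.0025] op 0.498
yaw x 131.9637399023618 tilt z [ 0.007  -0.0043 -1.    ]
world tgt [ 0.4351 -0.4108  0.075 ] rows units [0.0317 0.0016 0.0098]
dr [ 0.0045  0.0151 -0.0012]
time_s: 9.88
eef_pos: [0.4393, -0.4149, 0.0776]
eef_rot: [0.005, 0.407, 0.913, -0.001]
wrist_force: [-0.2, -0.0, 0.1]
opening: 0.121
t 9.88 p [ 0.4393 -0.4149  0.0776] box [-29.1224  -1.6375  77.6478] q [-0.9556  0.3771  1.6383  0.0047  1.1165 -1.6901] F [-0.2135 -0.0294  0.123 ] T [-0.035  -0.0247 -0.0204] op 0.121
yaw x 131.96921509090689 tilt z [ 0.0091 -0.0055 -0.9999]
world tgt [ 0.4351 -0.4108  0.075 ] rows units [ 0.0393 -0.0025  0.0172]
dr [ 0.0059  0.0194 -0.001 ]
```

```bash
python3 -m handwheel '[{"travel":[0,0,0],"dr":[0,0,0]},{"travel":[0,0,0],"dr":[0,0,0]},{"travel":[0.03,0,0.02],"dr":[0,0.012,0]},{"travel":[0,0,0],"dr":[0,0,0]},{"travel":[0,0,0],"dr":[0,0,0]}]' -0.4
python3 st.py -35 -2 73
```

```text
time_s: 10.3
eef_pos: [0.4356, -0.4116, 0.0743]
eef_rot: [0.002, 0.407, 0.913, 0.0]
wrist_force: [-0.1, -0.9, 0.0]
opening: 0.3
t 10.3 p [ 0.4356 -0.4116  0.0743] box [-34.1142  -2.1052  74.3412] q [-0.9565  0.3765  1.6469  0.0031  1.1155 -1.6903] F [-0.093  -0.923   0.0422] T [-0.0549 -0.039  -0.0235] op 0.3
yaw x 131.96686820172238 tilt z [ 0.0039 -0.0007 -1.    ]
world tgt [ 0.4351 -0.4108  0.073 ] rows units [0.0058 0.0007 0.0089]
dr [ 0.0047  0.0059 -0.0011]
```

```bash
python3 -m handwheel '[{"travel":[0.004,0,0.008],"dr":[0,0.003,0]},{"travel":[0,0,0],"dr":[0,0,0]},{"travel":[0,0,0],"dr":[0,0,0]},{"travel":[0,0,0],"dr":[0,0,0]},{"travel":[0,0,0],"dr":[0,0,0]}]' -1
python3 st.py -35 -2 73
```

```text
time_s: 10.72
eef_pos: [0.4355, -0.4107, 0.0732]
eef_rot: [0.001, 0.407, 0.913, 0.001]
wrist_force: [0.5, 1.3, 0.6]
opening: 0.125
t 10.72 p [ 0.4355 -0.4107  0.0732] box [-34.8348  -1.5738  73.2353] q [-0.956   0.3778  1.6476  0.0036  1.1152 -1.6902] F [0.4901 1.3148 0.5504] T [0.0598 0.0079 0.0169] op 0.125
yaw x 131.9777772966491 tilt z [ 0.0032  0.001  -1.    ]
world tgt [ 0.4351 -0.4108  0.073 ] rows units [ 0.001  -0.0028  0.0016]
dr [ 0.0058  0.0026 -0.0007]
```

```bash
for i in 1 ; do python3 -m handwheel '[{"travel":[0,0,0.01],"dr":[0,0,0]}]' -; python3 -m handwheel '[{"travel":[0,0,0.01],"dr":[0,0,0]}]' -; python3 -m handwheel '[{"travel":[0,0,0.01],"dr":[0,0,0]}]' - ; python3 -m handwheel '[{"travel":[0,0,0.01],"dr":[0,0,0]}]' -; done | grep -E "pos|force|opening"
```

```text
eef_pos: [0.4356, -0.4107, 0.0723]
wrist_force: [-0.2, 2.2, 6.0]
opening: 0.123
eef_pos: [0.4356, -0.4107, 0.0712]
wrist_force: [-2.3, 3.2, 5.6]
opening: 0.123
eef_pos: [0.4356, -0.4107, 0.0702]
wrist_force: [-2.3, 2.9, 5.6]
opening: 0.123
eef_pos: [0.4356, -0.4107, 0.0692]
wrist_force: [-1.1, 3.8, 6.3]
opening: 0.123
```

```bash
for i in 1 ; do python3 -m handwheel '[{"travel":[0.002,0,0.01],"dr":[0,0,0]}]' -; python3 -m handwheel '[{"travel":[0.002,0,0.01],"dr":[0,0,0]}]' -; python3 -m handwheel '[{"travel":[0,0,0.01],"dr":[0,0,0]}]' - ; python3 -m handwheel '[{"travel":[0,0,0.01],"dr":[0,0,0]}]' -; done | grep -E "pos|force"
```

```text
eef_pos: [0.4356, -0.4107, 0.0684]
wrist_force: [-0.8, 1.8, 7.1]
eef_pos: [0.4356, -0.4107, 0.0676]
wrist_force: [-0.4, 2.3, 6.5]
eef_pos: [0.4356, -0.4108, 0.0669]
wrist_force: [-1.7, 3.4, 7.1]
eef_pos: [0.4356, -0.4108, 0.0661]
wrist_force: [-2.5, 3.8, 7.6]
```

```bash
for i in 1 ; do python3 -m handwheel '[{"travel":[0.001,0,0.01],"dr":[0,0,0]}]' -; python3 -m handwheel '[{"travel":[0.001,0,0.01],"dr":[0,0,0]}]' -; python3 -m handwheel '[{"travel":[0,0,0.01],"dr":[0,0,0]}]' - ; python3 -m handwheel '[{"travel":[0,0,0.01],"dr":[0,0,0]}]' -; done | grep -E "pos|force"
```

```text
eef_pos: [0.4356, -0.4108, 0.0654]
wrist_force: [-1.2, 2.8, 7.7]
eef_pos: [0.4356, -0.4107, 0.0647]
wrist_force: [-1.3, 3.1, 7.8]
eef_pos: [0.4356, -0.4108, 0.0641]
wrist_force: [-1.8, 3.5, 7.3]
eef_pos: [0.4356, -0.4108, 0.0634]
wrist_force: [-1.7, 4.1, 7.7]
```

```bash
for i in 1 ; do python3 -m handwheel '[{"travel":[0.001,0,0.01],"dr":[0,0,0]}]' -; python3 -m handwheel '[{"travel":[0.001,0,0.01],"dr":[0,0,0]}]' -; python3 -m handwheel '[{"travel":[0,0,0.01],"dr":[0,0,0]}]' - ; python3 -m handwheel '[{"travel":[0,0,0.01],"dr":[0,0,0]}]' -; done | grep -E "pos|force"
```

```text
eef_pos: [0.4356, -0.4108, 0.0628]
wrist_force: [-2.4, 3.1, 7.7]
eef_pos: [0.4356, -0.4108, 0.0623]
wrist_force: [-1.2, 2.4, 9.2]
eef_pos: [0.4356, -0.4108, 0.0617]
wrist_force: [-1.4, 4.7, 10.0]
eef_pos: [0.4357, -0.4109, 0.0616]
wrist_force: [-4.3, 5.8, 15.8]
```

```bash
python3 -m handwheel '[{"travel":[0.001,0,0.009],"dr":[0,0,0]}]' - ;python3 st.py -35 -2 73
```

```text
time_s: 12.13
eef_pos: [0.4356, -0.4108, 0.0617]
eef_rot: [0.002, 0.406, 0.914, -0.0]
wrist_force: [-3.1, 4.6, 10.7]
opening: 0.126
t 12.13 p [ 0.4356 -0.4108  0.0617] box [-34.6247  -1.6068  61.7039] q [-0.955   0.3931  1.6537  0.0017  1.0918 -1.6905] F [-3.1481  4.56   10.6723] T [0.8029 0.5636 0.0046] op 0.126
yaw x 132.09418741217536 tilt z [ 0.0029 -0.0016 -1.    ]
world tgt [ 0.4351 -0.4108  0.073 ] rows units [ 0.0022 -0.0025 -0.0753]
dr [0.0021 0.006  0.0031]
```

```bash
for i in 1 ; do python3 -m handwheel '[{"travel":[0.002,0,0.009],"dr":[0,0,0.08]}]' -; python3 -m handwheel '[{"travel":[0.002,0,0.009],"dr":[0,0,0.1]}]' -; python3 -m handwheel '[{"travel":[0.0,0,0.009],"dr":[0,0,0.1]}]' - ;done | grep -E "pos|force"; python3 st.py
```

```text
eef_pos: [0.4356, -0.4108, 0.0617]
wrist_force: [-2.5, 3.3, 10.3]
eef_pos: [0.4355, -0.4109, 0.0617]
wrist_force: [-1.5, 3.5, 10.0]
eef_pos: [0.4355, -0.411, 0.0617]
wrist_force: [-4.1, 5.0, 11.6]
t 12.38 p [ 0.4355 -0.411   0.0617] box [-34.6246  -1.798   61.6869] q [-0.9548  0.3925  1.6547  0.0007  1.0903 -1.54  ] F [-4.0643  5.0081 11.6064] T [0.9261 0.7345 0.0536] op 0.124
yaw x 123.50684388552577 tilt z [ 0.0029 -0.003  -1.    ]
dr [ 0.0009  0.0079 -0.2831]
```

```bash
for i in 1 ; do python3 -m handwheel '[{"travel":[0.002,0,0.01],"dr":[0,0,0.08]}]' -; python3 st.py|grep ^t; python3 -m handwheel '[{"travel":[0.002,0,0.01],"dr":[0,0,0.08]}]' -;  python3 st.py |grep -v dr;done | grep -E "^t |yaw"
```

```text
t 12.47 p [ 0.4354 -0.411   0.0617] box [-34.6541  -1.8532  61.7023] q [-0.9547  0.3921  1.6551  0.0004  1.0898 -1.4954] F [-3.2605  4.478  13.0287] T [0.757  0.6046 0.0747] op 0.122
t 12.55 p [ 0.4354 -0.411   0.0617] box [-34.6562  -1.9127  61.711 ] q [-0.9546  0.3918  1.6555 -0.      1.0892 -1.4513] F [-2.0796  4.7108 11.2216] T [0.7496 0.6172 0.0342] op 0.121
yaw x 118.4599175103706 tilt z [ 0.0029 -0.0042 -1.    ]
```

```bash
for i in 1 ; do python3 -m handwheel '[{"travel":[0.003,-0.001,0.01],"dr":[0,0,0.16]},{"travel":[0.003,-0.001,0.01],"dr":[0,0,0.16]}]' -; python3 st.py|grep ^t; python3 -m handwheel '[{"travel":[0.002,-0.001,0.01],"dr":[0,0,0.16]},{"travel":[0.002,-0.001,0.01],"dr":[0,0,0.16]}]' -;  python3 st.py |grep -v dr;done | grep -E "^t |yaw"
```

```text
t 12.72 p [ 0.4351 -0.4111  0.0617] box [-34.7669  -2.1329  61.7102] q [-0.9547  0.3906  1.6573 -0.0006  1.087  -1.2781] F [-2.0818  3.9969 11.1775] T [0.698  0.4543 0.0137] op 0.123
t 12.88 p [ 0.4349 -0.4112  0.0617] box [-34.8549  -2.349   61.7136] q [-0.9548  0.3897  1.6584 -0.0012  1.0856 -1.1024] F [-3.4315  4.6005 11.4143] T [0.8589 0.6359 0.0491] op 0.122
yaw x 98.48759929674034 tilt z [ 0.0036 -0.007  -1.    ]
```

```bash
for i in 1 ; do python3 -m handwheel '[{"travel":[0.002,-0.001,0.01],"dr":[0,0,0.16]},{"travel":[0.002,-0.001,0.01],"dr":[0,0,0.16]},{"travel":[0.002,-0.002,0.01],"dr":[0,0,0.16]}]' -; python3 st.py|grep ^t; python3 -m handwheel '[{"travel":[0.002,-0.002,0.01],"dr":[0,0,0.16]},{"travel":[0.002,-0.002,0.01],"dr":[0,0,0.16]},{"travel":[0.001,-0.002,0.01],"dr":[0,0,0.16]}]' -;  python3 st.py |grep -v dr;done | grep -E "^t |yaw"
```

```text
t 13.13 p [ 0.4345 -0.4112  0.0617] box [-35.1175  -2.624   61.7127] q [-0.9548  0.3884  1.6604 -0.0023  1.0836 -0.8383] F [-1.6255  4.0565 11.8748] T [0.8567 0.5488 0.055 ] op 0.124
t 13.38 p [ 0.4342 -0.4111  0.0617] box [-35.3692  -2.8419  61.7041] q [-0.9547  0.3869  1.6624 -0.0031  1.0814 -0.5743] F [-1.9442  4.4096 10.8735] T [0.9547 0.6118 0.0324] op 0.127
yaw x 68.2834448943112 tilt z [ 0.004  -0.0105 -0.9999]
```

```bash
for i in 1 ; do python3 -m handwheel '[{"travel":[0.001,-0.002,0.01],"dr":[0,0,0.16]},{"travel":[0.001,-0.002,0.01],"dr":[0,0,0.16]},{"travel":[0.001,-0.002,0.01],"dr":[0,0,0.12]}]' -; python3 st.py|grep -v dr; python3 -m handwheel '[{"travel":[0,-0.002,0.01],"dr":[0,0,0.07]}]' -;  python3 st.py |grep -v dr;python3 -m handwheel '[{"travel":[0,-0.002,0.01],"dr":[0,0,0.07]}]' -;  python3 st.py |grep -v dr;done | grep -E "^t |yaw"
```

```text
t 13.63 p [ 0.434  -0.4109  0.0617] box [-35.6737  -2.8948  61.7241] q [-0.9545  0.3857  1.6641 -0.0038  1.0799 -0.3311] F [-2.5913  4.2487 11.4438] T [0.8988 0.6275 0.0172] op 0.122
yaw x 54.37904052473819 tilt z [ 0.0041 -0.0117 -0.9999]
t 13.72 p [ 0.4339 -0.4109  0.0617] box [-35.7569  -2.9172  61.7117] q [-0.9546  0.3854  1.6646 -0.0039  1.0794 -0.2912] F [-3.1763  3.8708 12.1144] T [1.0252 0.5304 0.061 ] op 0.12
yaw x 52.09540032271939 tilt z [ 0.0043 -0.012  -0.9999]
t 13.8 p [ 0.4339 -0.4109  0.0617] box [-35.7886  -2.9289  61.7251] q [-0.9546  0.3851  1.665  -0.0038  1.0789 -0.2527] F [-1.7904  4.2761 12.1496] T [1.0672 0.4777 0.2732] op 0.124
yaw x 49.88474879905365 tilt z [ 0.0045 -0.0122 -0.9999]
```

Turned 82.2°, and the torque is starting to rise (0.27), so the stop is near.

```bash
for i in 1 ; do python3 -m handwheel '[{"travel":[0,-0.001,0.01],"dr":[0,0,0.05]}]' -; python3 st.py|grep -v dr; python3 -m handwheel '[{"travel":[0,-0.001,0.01],"dr":[0,0,0.05]}]' -;  python3 st.py |grep -v dr;done | grep -E "^t |yaw"
```

```text
t 13.88 p [ 0.4339 -0.4109  0.0617] box [-35.7445  -2.8878  61.7374] q [-0.9544  0.385   1.6651 -0.0041  1.0786 -0.2254] F [-1.8008  4.1133 11.6702] T [1.0588 0.6098 0.63  ] op 0.126
yaw x 48.339508338840226 tilt z [ 0.0045 -0.0126 -0.9999]
t 13.97 p [ 0.434  -0.4109  0.0617] box [-35.7162  -2.8614  61.7234] q [-0.9541  0.3849  1.6652 -0.0046  1.0783 -0.1992] F [-2.8209  3.9411 12.0314] T [1.0317 0.5655 1.0518] op 0.127
yaw x 46.87078261594649 tilt z [ 0.0043 -0.0131 -0.9999]
```

End stop felt (1.05 N·m). I'll let the stud rise about 2 mm into its notch while still held against the stop, then open.

```bash
for i in 1 ; do python3 -m handwheel '[{"travel":[0,0,0],"dr":[0,0,0.02]}]' -; python3 st.py|grep ^t; python3 -m handwheel '[{"travel":[0,0,-0.003],"dr":[0,0,0.01]}]' -;  python3 st.py |grep ^t;python3 -m handwheel '[{"travel":[0,0,-0.003],"dr":[0,0,0.0]}]' -;  python3 st.py |grep ^t;done | grep -E "^t "
```

```text
t 14.05 p [ 0.4339 -0.4108  0.0627] box [-35.8208  -2.8364  62.6697] q [-0.9536  0.3836  1.6647 -0.0054  1.0803 -0.1891] F [-1.7635  3.1494  7.2819] T [0.7417 0.3611 1.1262] op 0.122
t 14.13 p [ 0.4339 -0.4108  0.064 ] box [-35.8428  -2.8359  63.9835] q [-0.9532  0.3818  1.6641 -0.0063  1.0827 -0.1851] F [-0.6387  3.1509  6.7605] T [0.6816 0.3036 1.1554] op 0.126
t 14.22 p [ 0.4338 -0.4108  0.0652] box [-35.8797  -2.8844  65.228 ] q [-0.9528  0.3801  1.6635 -0.0073  1.085  -0.1868] F [-0.8951  2.6336  5.927 ] T [0.6174 0.2668 1.1066] op 0.125
```

Unexpected: the stud has risen 3.5 mm and still pushes up with about 6 N. I'll look before letting go.

```bash
python3 - <<'E'
from h import *
import cv2
o=[]
for n,(x,y) in (("scene",(235,180)),("side",(250,160))):
    i=viewer.camera(n)[:,:,::-1];cv2.imwrite(f"pics/{n}7.png",i)
    o.append(np.clip(cv2.resize(i[y:y+100,x:x+80],(400,500),interpolation=cv2.INTER_CUBIC)*1.5,0,255).astype(np.uint8))
cv2.imwrite("pics/m7.png",np.hstack(o))
E
python3 st.py
```

```text
t 14.32 p [ 0.4339 -0.4108  0.0651] box [-35.8392  -2.8647  65.1493] q [-0.9528  0.3802  1.6636 -0.0072  1.0847 -0.1868] F [-1.8945  2.5504  6.3111] T [0.6499 0.3423 1.0902] op 0.128
yaw x 46.30269461997381 tilt z [ 0.0024 -0.0143 -0.9999]
dr [ 0.0055  0.0301 -2.8564]
```

View pics/m7.png

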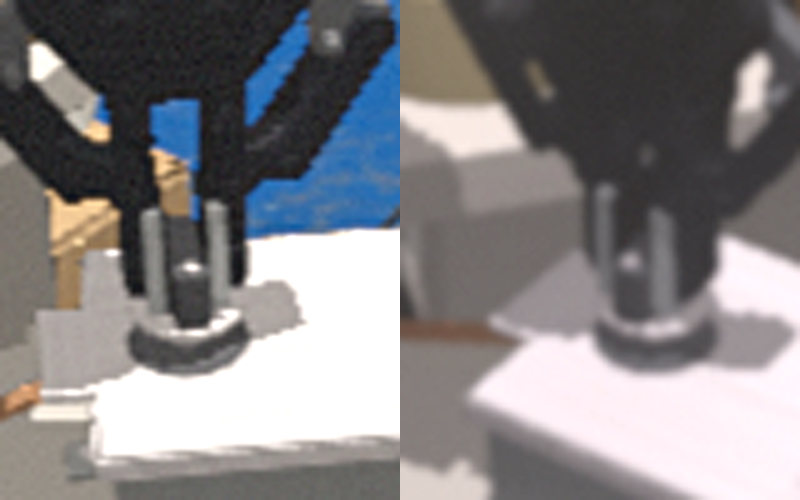

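```bash
for i in 1 2; do python3 -m handwheel '[{"travel":[0,0,0.01],"dr":[0,0,0]}]' -; python3 st.py|grep ^t;  python3 -m handwheel '[{"travel":[0,0,0.01],"dr":[0,0,0]}]' -;  python3 st.py |grep ^t;done | grep -E "^t "
```

```text
t 14.4 p [ 0.4339 -0.4108  0.0644] box [-35.8261  -2.8732  64.4487] q [-0.9524  0.3813  1.6637 -0.0079  1.0835 -0.1884] F [-1.9206  3.2028  8.445 ] T [0.8084 0.4028 1.0609] op 0.122
t 14.48 p [ 0.4338 -0.4108  0.0637] box [-35.8303  -2.9327  63.6929] q [-0.9521  0.3825  1.6639 -0.0087  1.0822 -0.1899] F [-1.8904  1.9957  7.3695] T [0.8016 0.3513 1.0912] op 0.123
t 14.57 p [ 0.4339 -0.4108  0.0629] box [-35.8163  -2.9195  62.9431] q [-0.9517  0.3837  1.664  -0.0094  1.0809 -0.1914] F [-1.5523  3.6953  8.7095] T [0.8018 0.3998 0.991 ] op 0.125
t 14.65 p [ 0.4338 -0.4108  0.0622] box [-35.8774  -2.901   62.1849] q [-0.9514  0.3848  1.6642 -0.01    1.0797 -0.1929] F [-2.6774  3.1535  8.3772] T [0.8421 0.4443 1.0427] op 0.124
```

The stud still moves on its spring, so I'll bottom it again and let go there, as the task asks.

```bash
for i in 1; do python3 -m handwheel '[{"travel":[0,0,0.01],"dr":[0,0,0.02]}]' -; python3 st.py|grep ^t;  python3 -m handwheel '[{"travel":[0,0,0.01],"dr":[0,0,0.01]}]' -;  python3 st.py |grep ^t; python3 -m handwheel '[{"travel":[0,0,0.006],"dr":[0,0,0]},{"travel":[0,0,0],"dr":[0,0,0]},{"travel":[0,0,0],"dr":[0,0,0]},{"travel":[0,0,0],"dr":[0,0,0]}]' -0.4;  python3 st.py ;done | grep -E "^t |yaw"
```

```text
t 14.73 p [ 0.4339 -0.4109  0.0617] box [-35.7684  -2.9437  61.6503] q [-0.951   0.3858  1.6642 -0.0108  1.0788 -0.184 ] F [-2.3299  3.8479 15.0408] T [1.1174 0.631  1.1791] op 0.123
t 14.82 p [ 0.4339 -0.411   0.0616] box [-35.668   -2.9634  61.6454] q [-0.9506  0.3861  1.6637 -0.0116  1.0789 -0.18  ] F [-4.2309  5.9156 17.9388] T [1.3798 0.8723 1.1771] op 0.122
t 15.15 p [ 0.4353 -0.4136  0.0628] box [-32.7941  -3.7141  62.8033] q [-0.951   0.3858  1.6616 -0.0122  1.0749 -0.1794] F [-0.2598  0.321  -0.0197] T [ 0.0479  0.0354 -0.0083] op 0.3
yaw x 46.10818989838208 tilt z [ 0.0025 -0.022  -0.9998]
```

```bash
python3 -m handwheel '[{"travel":[0,0,-0.06],"dr":[0,0,0]},{"travel":[0,0,-0.15],"dr":[0,0,0]},{"travel":[0,0,-0.25],"dr":[0,0,0]},{"travel":[0,0,-0.25],"dr":[0,0,0]},{"travel":[0,0,0],"dr":[0,0,0]},{"travel":[0,0,0],"dr":[0,0,0]}]' 0
python3 st.py
python3 - <<'E'
from h import *
import cv2
o=[]
for n,(x,y) in (("scene",(245,195)),("side",(265,175))):
    i=viewer.camera(n)[:,:,::-1];cv2.imwrite(f"pics/{n}8.png",i)
    o.append(np.clip(cv2.resize(i[y:y+75,x:x+75],(375,375),interpolation=cv2.INTER_CUBIC)*1.4,0,255).astype(np.uint8))
cv2.imwrite("pics/m8.png",np.hstack(o))
E
```

```text
time_s: 15.65
eef_pos: [0.4323, -0.4085, 0.171]
eef_rot: [0.006, 0.92, 0.391, -0.004]
wrist_force: [0.8, 0.2, -1.0]
opening: 0.504
t 15.65 p [ 0.4323 -0.4085  0.171 ] box [-38.547   -2.5177 171.0304] q [-0.95    0.2511  1.5951 -0.0114  1.2866 -0.1794] F [ 0.8063  0.1971 -1.0245] T [-0.0031 -0.0407  0.0178] op 0.504
yaw x 46.02534885177332 tilt z [-0.0037 -0.0136 -0.9999]
dr [-0.0074  0.0287 -2.8657]
```

View pics/m8.png

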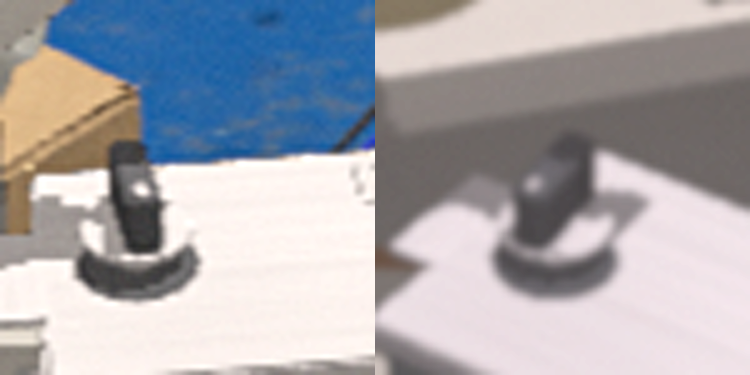

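The wing is turned across the box (scene crop (135,190)), the collar sits clearly lower than before, and the cover is flush. I'll check depth and angle numerically while retreating clear.

```bash
python3 -m handwheel '[{"travel":[0,0,-0.25],"dr":[0,0,0]},{"travel":[0,0,-0.25],"dr":[0,0,0]},{"travel":[0,0,0],"dr":[0,0,0]},{"travel":[0,0,0],"dr":[0,0,0]}]' - | grep pos
python3 - <<'E'
from h import *
import cv2
np.set_printoptions(precision=1,suppress=True)
C=np.array([.4600,-.4355]);X=np.array([.669,-.743]);Y=np.array([.743,.669])
bx=lambda p:np.array([(p[:2]-C)@X*1e3,(p[:2]-C)@Y*1e3,p[2]*1e3])
s=lambda x,y:(245+x/5,195+y/5); d=lambda x,y:(265+(x-375)/5,175+y/5)
for n,a,b in [("end -y(spot)",(142,188),(533,185)),("end +y",(128,147),(575,137)),("centre",(136,170),(555,160))]:
    p,e=tri(ray("scene",s(*a)),ray("side",d(*b)));print(n,bx(p),e,bx(plane("scene",s(*a),.109)),bx(plane("side",d(*b),.109)))
for n,(x,y) in(("scene",(272,230)),("side",(301,212))):
    i=viewer.camera(n)[:,:,::-1];cv2.imwrite(f"pics/{n}9.png",i)
    for f in(5,8,9):
        g=cv2.imread(f"pics/{n}{f}.png",0);print(n,f,g[y:y+32,x])
    a,b=[cv2.imread(f"pics/{n}{f}.png") for f in(0,9)]
    # loose parts unchanged?
    r=(slice(285,360),slice(265,350)) if n=="scene" else (slice(260,335),slice(255,325))
    print("loose parts max/mean diff",cv2.absdiff(a[r],b[r]).max(),cv2.absdiff(a[r],b[r]).mean())
E
```

```text
eef_pos: [0.4301, -0.4044, 0.2404]
end -y(spot) [-32.6 -18.8 113.1] 4.738994785619117e-05 [-32.5 -12.8 109. ] [-36.  -14.4 109. ]
end +y [-36.1   5.8 112.6] 0.0024090299084000765 [-35.8   9.1 109. ] [-40.2  11.5 109. ]
centre [-34.2  -6.4 112.5] 0.002336132998152348 [-33.9  -3.3 109. ] [-38.1  -1.  109. ]
scene 5 [ 46  42  41  42  40  35  44 104 180 177 173 176 163 104  84  88  92  92
  63  50  47  51  70  78  78 135 175 175 176 174 173 175]
scene 8 [ 83 117 164 155  81  66  49  43  43  42  44  40  44  38  35  56 151 112
  87  64  50  47  51  79  79 134 175 175 176 174 174 174]
scene 9 [ 84 114 160 152  80  64  47  46  41  43  42  40  41  39  28  56 150 108
  87  60  50  49  50  76  74 133 173 173 173 171 172 171]
loose parts max/mean diff 16 1.324078431372549
side 5 [ 53  52  52  54  81 122 151 159 158 147 120  91  80  78  75  66  58  57
  63  72  75  82 109 143 159 160 159 159 159 160 160 159]
side 8 [ 64  59  55  53  52  52  53  53  58  75 101 128 140 134 121 100  73  60
  60  67  73  83 111 144 161 162 161 161 161 162 162 161]
side 9 [ 62  58  54  52  52  51  51  51  57  73  98 123 134 131 118  96  70  58
  57  65  71  79 107 140 155 157 156 156 157 157 157 156]
loose parts max/mean diff 92 3.3994920634920636
```

```bash
python3 -c "
from bench import ctrl
o=ctrl.get_obs();print(o['time_s'],o['wrist_force']);print(ctrl.hand_in())"
```

```text
16.1833 [-0.18027156  0.44106867  0.23023929]
the job is handed in; nothing more can be done
None
```

I shut the cover by pressing on its tab, then pushed the stud in until it bottomed, turned the wing clockwise to its end stop, let go and handed in at 16.2 s. I did not test the lock by trying to turn the wing back.

**Last checks**
- **Wing:** it reads about 81° (1.41 rad) clockwise, past the 1.25 rad needed to lock.
- **Stud and cover:** the stud stays about 7 mm down with nothing touching it, and nothing moved between the last two pictures, about 0.4 s apart. The cover is flush.
- **Forces:** total wrist push at the bottom reached about 18 N, part of it the spring. The end stop was felt at about 1.1 to 1.2 N·m. The highest wrist force was about 65 N, for one step as the cover hit its stop.
- **Loose parts:** the scene view shows no change there. The side view shows some change in that area, which I took to be the box and cover shadow but did not check.

**What disagreed**
- **Fingertip height:** the tips sat about 25 mm above the reported TCP, so I worked by feel and by the pictures.
- **Stud spring-up:** before letting go, I let the stud rise 3.5 mm while still gripping it and it still pushed up, so I bottomed it again and released it there. The final rise also looks nearer 3.5 to 4 mm than the stated 2 mm. I put that down to finger and grip give, but did not confirm it.

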